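# Shift the remote-driving rig's gear lever from second up to third

## Task

The gear lever of the remote-driving rig stands in second; shift it up to third through its H-gate: push the red knob forward out of second into neutral, across to the right, then forward until the lever is fully home in third. Push the knob gently with your fingertips, without gripping it or forcing it against the gate, and do not put the lever into first or fourth on the way. Leave everything else on the bench where it is, and finish with the hand clear of the lever.

Things in the scene. Friction and masses are not known exactly. Their poses are not given: they have to be found in the camera images.
- shifter: H-pattern shifter fixed to the bench: steel base plate 220 (x) x 160 (y) x 6 mm and on it a blue box 124 x 100 mm, top 108 mm above the bench. Origin: centre of the underside, at bench height. x = driver's forward (away from the robot), y = driver's left, z up; turned up to 0.42 rad either way. First gear is forward left, second back left, third forward right, fourth back right.
- gate (a point): Centre of the H-shaped slot (neutral, middle of the cross slot) in the bare aluminium gate plate on top of the shifter, 106 mm above the bench; axes as the shifter's. Slots 13 mm wide, the lever's steel stem 10 mm thick; the left and right slots lie 24 mm apart; the noses of the gate's tongues are rounded.
- pivot (a point): Point about which the lever swings, inside the shifter on its centre line, 36 mm above the bench; axes as the shifter's. The knob's centre is 185 mm from it: in this frame x = 0.185 cos(gear_side) sin(gear_fore), y = -0.185 sin(gear_side), so about 48 mm back in second, 48 mm forward in third, 31 mm to the left or right of the centre line.
- knob (a point): Centre of the lever's red ball knob, 48 mm across: white cap on top, below it a black collar 22 mm thick that ends 36 mm under the centre, then the bare stem. Centre about 218 mm above the bench in neutral, 212 mm in a gear.
- gear_fore (a joint): Lever's fore-and-aft angle (rad), positive forward: about -0.26 in second and fourth, 0 in neutral, +0.26 fully home in first and third, where the gate stops it. A sprung detent holds it in the gears and in neutral (0.03 rad of play): about 5 N at the knob moves it out, and past half-way (0.135 rad either side) it clicks on by itself to the next position.
- gear_side (a joint): Lever's sideways angle (rad), positive to the right: about -0.17 in the left slots, +0.17 in the right ones. It can change much only in neutral. Light friction (about 1 N at the knob), no spring: it stays where it is left.
- battery: Loose battery pack beside the shifter, black and yellow, 105 x 35 x 28 mm; origin under its centre, x along it.
- screwdriver: Loose screwdriver with a blue handle lying beside the shifter, 180 mm long, x along it to the tip.
- tape: Loose roll of yellow tape lying flat, 96 mm across, 24 mm high; origin under its centre.
- mug: Loose white mug, 80 mm across, 90 mm high, handle at its +y; origin under its centre.
- handset: Loose grey radio-control handset lying face up, 100 x 170 x 34 mm with two sticks to 60 mm high; origin under its centre.
- drone: Loose white quadcopter, about 190 x 190 mm with its rotors and 90 mm high; origin under its centre.
- radio: Loose small dark blue radio box, 100 x 70 x 30 mm; origin under its centre.

How it is judged:
By the outcome, as a careful person would: the job done as asked, in the order asked, and still so for the second after the job is handed in, with the robot touching nothing.
It also fails if it takes over 72 s, if anything falls off the work surface, if the arm or the gripper's body presses on something with over 40 N, if the wrist force passes 120 N, or if a joint passes its speed limit or range.

## Robot

A 6-joint arm with a two-finger parallel gripper is mounted at the origin on the work surface. World frame = base frame: x ahead of the robot, y to its left, z up, the work surface at z = 0. Lengths are in m, angles in rad, forces in N, time in s.
With the tool pointing down it reaches from about 0.325 to 0.85 m from the base axis. Payload 4.4 kg.
Tool frame: the origin (TCP) lies on the centre line of the jaws, within the pads' length; the fingertips stand 17 mm ahead of it and the grasp point (between the pads) lies 2 mm behind it (robot.tips_ahead is the z of the fingertips in the tool frame, in m); z points along the fingers, y is the direction in which the jaws open and shut (so a half turn about z gives the same grasp; the last joint's range is limited). The gripper opens to 94 mm and grips with 3 to 60 N. Pads are 16 mm wide; open, the fingers measure 119 mm over their backs; the gripper's body (75 mm by 177 mm) begins 78 mm behind the grasp point.
Start: joints at [1.179, 0.207, 1.542, -0, 1.393, -0.15], TCP at [0.137, 0.558, 0.222] pointing down, gripper open.
Joint ranges: [-2.73, 2.73], [-0.86, 2.22], [0.23, 2.46], [-1.11, 4.25], [0.08, 2.63], [-2.82, 2.82]. Speed limits (rad/s): [2.79, 2.79, 3.14, 3.14, 3.14, 3.14].

## Interface

Orientations are given as a rotation vector (axis times angle).
In Python, from rig import robot, optics gives the robot as it stands. The module is installed in compiled form; this text tells all that it offers.
- The arm moves only by the tool send_rows, never from a script. Its argument "plan" is one flat list of numbers, 7 for each row, row after row: the turn, a rotation vector about the tool's x, y, z in rad, then the shift along the tool's x, y, z in m, then the closure, from -1 (fully open) to 1 (shut). A call has 1 to 20 rows; each row shifts and turns the commanded pose from where the row before left it, along the tool's axes as they then stand; what a row does not reach is not made up. A row lasts 1/8 s, in which the tool goes at most 62.5 mm and 10.7 degrees, less where a joint would pass 70% of its speed; a pose out of reach is approached as far as the arm can. A call is refused whole if a number of a shift passes 0.0625 or a number of a turn 0.188, either way. A call with a gripper value outside its range is refused whole. The fingers move at their own pace and stop on an object; "squeeze" is the grip in N (left out, the last holds). Time passes only in rows, so rows that do not move let the fingers close. It gives the time, the measured TCP pose, the force and the opening at its end, in the units of the state.
- robot.state(): the state, without advancing time (a new reading comes with each control period).
- optics.capture(name): name is "scene" or "top" or "wrist"; returns a dict with "image" (420x560x3 uint8, blue, green, red), "depth" (420x560 float32, m along the optical axis (not along the pixel's ray), 0 where there is no reading), "fx", "fy", "cx", "cy" (pixels), "R" (3x3) and "t" (3): a world point X has camera coordinates R X + t. Camera axes: x right, y down, z forward; pixel columns grow to the right and rows downward; lengths in m; the calibration is good to about 2 mm. A picture is of the moment at which its call begins.
- robot.sign_off(): hands the job in, once; it reports no verdict.
The state is a dict: "t": time; "qpos": joint angles; "qd": joint speeds; "joint_torque": joint torques, N m; "tcp_pos": TCP position; "ee_rot": TCP orientation; "contact_force": force on the tool from outside, world axes, zero at the start; "ft_torque": the same for the moment, N m; "grip_width": finger opening in m.
Only numpy, scipy, OpenCV 4.12 (cv2) and the standard library are available. Lean on these libraries where they do the work, as an engineer would, in place of code of your own. Each camera call takes 0.05 s, during which the arm holds its last target. There are 200 camera calls.

## Working session

There is one attempt and no reset: what is moved stays moved. The work goes in short steps, Python scripts to look and compute and a tool call to move; the robot and the scene stay as the last step left them, time stands still between calls to the robot, and variables do not carry over. Pictures are saved under pics/ and viewed, about 8 in all and at most 12, crops included, and the job is handed in when it is done.

Besides the shell and the picture viewer there is one more tool, called after "Request:" as name(argument=value, ...) on one line, values as JSON. send_rows: Moves the arm, as the interface text tells. Its arguments: {"type":"object","properties":{"plan":{"type":"array","items":{"type":"number"}},"squeeze":{"type":"number"}},"required":["plan"]}

```bash
mkdir -p pics
cat > h.py <<'E'
import numpy as np, cv2
from rig import robot, optics
def pts(c,mask):
    v,u=np.nonzero(mask&(c["depth"]>0)); z=c["depth"][v,u]
    P=np.c_[(u-c["cx"])/c["fx"]*z,(v-c["cy"])/c["fy"]*z,z]
    return (P-c["t"])@c["R"], np.c_[u,v]
def red(im):
    h=cv2.cvtColor(im,cv2.COLOR_BGR2HSV)
    return ((h[...,0]<8)|(h[...,0]>172))&(h[...,1]>150)&(h[...,2]>70)
def blue(im):
    h=cv2.cvtColor(im,cv2.COLOR_BGR2HSV)
    return (h[...,0]>95)&(h[...,0]<130)&(h[...,1]>110)&(h[...,2]>50)
E
python3 - <<'E'
from h import *
s=robot.state(); print(s, robot.tips_ahead)
ims=[]
for n in("scene","top"):
    c=optics.capture(n); ims.append(c["image"])
    for nm,f in(("red",red),("blue",blue)):
        m=f(c["image"]); k,l,st,ce=cv2.connectedComponentsWithStats(m.astype(np.uint8))
        for i in range(1,k):
            if st[i,4]>60:
                P,_=pts(c,l==i); print(n,nm,st[i],ce[i].round(), P.mean(0).round(3),P.min(0).round(3),P.max(0).round(3))
    cv2.imwrite(f"pics/{n}0.png",c["image"])
E
```

```text
{'t': 0.0, 'qpos': array([ 1.17949170e+00,  2.07395098e-01,  1.54293311e+00, -2.40306555e-06,
        1.39346005e+00, -1.50482702e-01]), 'qd': array([ 0.00047608,  0.00165444,  0.00078598, -0.00109516,  0.00011339,
        0.00011212]), 'joint_torque': array([-1.23835116e-04, -3.70882773e+01, -2.81416315e+01,  6.98013045e-02,
        3.61324078e-02, -1.55726389e-04]), 'tcp_pos': array([0.13685069, 0.55770482, 0.22131477]), 'ee_rot': array([-0.37729757, -3.11826282,  0.00332345]), 'contact_force': array([ 0.32471306, -0.40806233, -0.53602232]), 'ft_torque': array([0.04191176, 0.03755817, 0.02291683]), 'grip_width': 0.09440051400919447} 0.017
scene red [310 204  17  15 159] [317. 212.] [0.56  0.105 0.224] [ 0.344 -0.021 -0.   ] [0.574 0.125 0.236]
scene blue [242   0  52  14 476] [269.   5.] [-1.077 -1.118 -0.022] [-1.968 -1.96  -0.43 ] [-0.744 -0.988  0.097]
scene blue [244   7  34  30 330] [261.  22.] [-0.987 -1.122 -0.1  ] [-1.01  -1.254 -0.182] [-0.754 -1.001  0.068]
scene blue [  0   9  39  16 317] [18. 16.] [ 0.259 -1.491  0.291] [-0.101 -2.126  0.075] [ 0.336 -1.453  0.305]
scen
[... 662 characters left out ...]
 0.914 -0.466  0.148]
scene blue [265 214  27  15 189] [278. 221.] [ 0.477 -0.067  0.021] [ 0.43  -0.108 -0.002] [ 0.517 -0.039  0.03 ]
scene blue [ 33 227  12  13  73] [ 38. 233.] [ 0.91  -0.64   0.046] [ 0.897 -0.664  0.041] [ 0.921 -0.603  0.052]
scene blue [443 233  36  31 602] [460. 248.] [0.3   0.442 0.029] [0.248 0.403 0.022] [0.353 0.482 0.033]
top blue [ 399  132   48   26 1019] [422. 144.] [ 0.858 -0.564  0.046] [ 0.786 -0.664  0.032] [ 0.914 -0.47   0.214]
top blue [ 504  194   56  108 4231] [537. 249.] [ 0.464 -1.227 -0.262] [ 0.219 -1.71  -0.755] [ 0.802 -1.067 -0.245]
top blue [291 227  14  20  99] [298. 236.] [ 0.471 -0.071  0.024] [ 0.432 -0.095  0.015] [ 0.509 -0.044  0.032]
```

View pics/scene0.png

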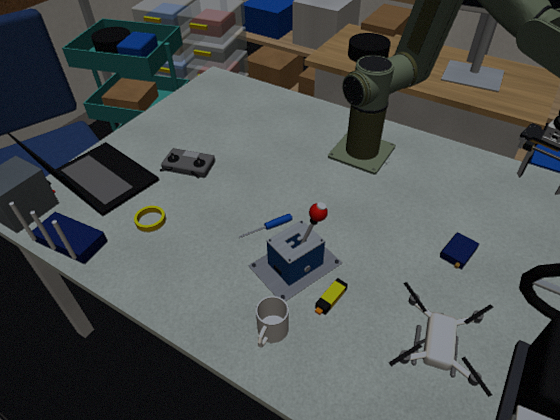

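View pics/top0.png

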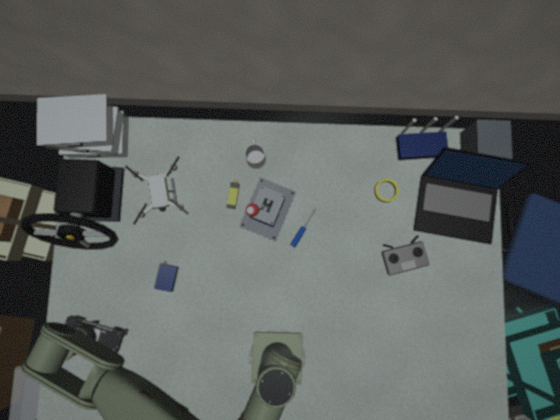

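Run:
```python
from h import *
for n in("top","scene"):
    c=optics.capture(n); print(n,c["fx"],(-c["R"].T@c["t"]).round(3))
    P,uv=pts(c,np.ones(c["depth"].shape,bool))
    near=(abs(P[:,0]-.62)<.18)&(abs(P[:,1]-.06)<.16)
    for nm,a,b in(("box",.098,.118),("base",.003,.012),("knob",.195,.25)):
        Q=P[near&(P[:,2]>a)&(P[:,2]<b)]
        if len(Q)<4: continue
        (cx,cy),wh,ang=cv2.minAreaRect(Q[:,:2].astype(np.float32))
        print(nm,len(Q),Q.mean(0).round(4),"rect",round(cx,4),round(cy,4),np.round(wh,4),ang, Q.max(0).round(4))
```

```text
top 380.02135386018927 [ 0.375 -0.004  1.533]
box 675 [0.5834 0.0487 0.1075] rect 0.5809 0.0554 [0.0996 0.1246] 69.5942611694336 [0.6532 0.1038 0.1166]
base 1609 [0.6039 0.0506 0.006 ] rect 0.62 0.06 [0.3596 0.3197] 0.00841469131410122 [0.7999 0.2198 0.012 ]
knob 148 [0.5455 0.0995 0.2279] rect 0.547 0.0999 [0.0451 0.0424] 0.5981457829475403 [0.5695 0.1212 0.2418]
scene 433.9019386254757 [1.247 0.439 1.003]
box 1264 [0.5891 0.0587 0.107 ] rect 0.5834 0.0568 [0.1034 0.1279] 69.80241394042969 [0.6596 0.1249 0.1161]
base 1853 [0.6389 0.069  0.0059] rect 0.6211 0.0606 [0.3181 0.3575] 89.99378204345703 [0.7998 0.2197 0.012 ]
knob 287 [0.5585 0.1069 0.2237] rect 0.5537 0.1038 [0.0398 0.0457] 28.55680274963379 [0.5744 0.1252 0.2401]
```

The pictures show the shifter at about (267,208) in top, knob at (252,210), and battery at its left. The box rectangle measures 0.0996 x 0.1246 m at a yaw of about -0.356. That predicts the knob at (0.548, 0.102), which matches the measured position. I'll turn the tool to the shifter axes, close the fingers and go behind the knob.

Request:
send_rows(plan=[0, 0, 0.115, 0, 0, 0, 1, 0, 0, 0, -0.04, -0.0236, 0, 1, 0, 0, 0, -0.04, -0.0236, 0, 1, 0, 0, 0, -0.04, -0.0236, 0, 1, 0, 0, 0, -0.04, -0.0236, 0, 1, 0, 0, 0, -0.04, -0.0236, 0, 1, 0, 0, 0, -0.04, -0.0236, 0, 1, 0, 0, 0, -0.04, -0.0236, 0, 1, 0, 0, 0, -0.04, -0.0236, 0, 1, 0, 0, 0, -0.04, -0.0236, 0, 1, 0, 0, 0, -0.04, -0.0236, 0, 1, 0, 0, 0, -0.04, -0.0236, 0, 1, 0, 0, 0, -0.04, -0.0236, 0.008, 1, 0, 0, 0, 0, 0, 0, 1, 0, 0, 0, 0, 0, 0, 1], squeeze=5)

```text
t: 2.08
tcp_pos: [0.4879, 0.126, 0.2141]
ee_rot: [-0.556, -3.091, -0.0]
contact_force: [0.2, -0.2, 0.2]
grip_width: 0.0006
```

```bash
cat >> h.py <<'E'
from scipy.spatial.transform import Rotation as Ro
from scipy.optimize import least_squares
C=np.array([.582,.056]); Y=-.354
def loc(p):
    d=np.asarray(p)[...,:2]-C; c,s=np.cos(Y),np.sin(Y)
    return np.stack([d[...,0]*c+d[...,1]*s,-d[...,0]*s+d[...,1]*c],-1)*1000
def rep(cams=("scene","top","wrist"),save=None):
    s=robot.state(); p=s["tcp_pos"]
    ex=Ro.from_rotvec(s["ee_rot"]).as_matrix()
    print("t",round(s["t"],2),"tcp",p.round(4),"loc mm",loc(p).round(1),"yaw err",round(float(np.arctan2(-ex[1,0],-ex[0,0])-Y),4),"tool z",ex[:,2].round(3),"F",s["contact_force"].round(1),"w",round(s["grip_width"],4))
    for n in cams:
        c=optics.capture(n)
        h=cv2.cvtColor(c["image"],cv2.COLOR_BGR2HSV)
        m=((h[...,0]<8)|(h[...,0]>172))&(h[...,1]>120)&(h[...,2]>40)
        P,uv=pts(c,m); k=(abs(P[:,0]-C[0])<.12)&(abs(P[:,1]-C[1])<.12)&(P[:,2]>.18)&(P[:,2]<.25); P=P[k]
        if len(P)>15:
            f=least_squares(lambda q:np.linalg.norm(P-q,axis=1)-.024,P.mean(0)-[0,0,.015],loss="soft_l1",f_scale=.002).x
            print(n,len(P),"knob",f.round(4),"loc",loc(f).round(1))
        else: print(n,"no knob",len(P))
        if save: cv2.imwrite(f"pics/{n}_{save}.png",c["image"])
E
python3 -c "
from h import *
rep(save='1')"
```

```text
t 2.08 tcp [0.4879 0.126  0.2141] loc mm [-112.6   33. ] yaw err -0.0022 tool z [-0.001  0.    -1.   ] F [ 0.2 -0.2  0.2] w 0.0006
scene 205 knob [0.5487 0.1016 0.2119] loc [-47.1  31.3]
top no knob 14
wrist no knob 0
```

Request:
send_rows(plan=[0, 0, 0, -0.01, -0.0015, 0, 1, 0, 0, 0, -0.01, 0, 0, 1, 0, 0, 0, -0.008, 0, 0, 1, 0, 0, 0, -0.003, 0, 0, 1, 0, 0, 0, -0.003, 0, 0, 1, 0, 0, 0, -0.003, 0, 0, 1, 0, 0, 0, -0.003, 0, 0, 1, 0, 0, 0, -0.003, 0, 0, 1, 0, 0, 0, -0.003, 0, 0, 1, 0, 0, 0, 0, 0, 0, 1])

```text
t: 3.48
tcp_pos: [0.531, 0.1086, 0.2147]
ee_rot: [-0.556, -3.092, -0.001]
contact_force: [-2.9, 2.0, 3.1]
grip_width: 0.0005
```

```bash
python3 -c "
from h import *
rep(save='2')"
```

```text
t 3.48 tcp [0.531  0.1086 0.2147] loc mm [-66.1  31.7] yaw err -0.0016 tool z [-0.     0.001 -1.   ] F [-2.9  2.   3.1] w 0.0005
scene 202 knob [0.5629 0.0978 0.2147] loc [-32.4  32.6]
top no knob 0
wrist 71 knob [0.5614 0.0997 0.215 ] loc [-34.5  33.8]
```

Request:
send_rows(plan=[0, 0, 0, -0.002, 0, 0, 1, 0, 0, 0, -0.002, 0, 0, 1, 0, 0, 0, -0.002, 0, 0, 1, 0, 0, 0, -0.002, 0, 0, 1, 0, 0, 0, -0.002, 0, 0, 1, 0, 0, 0, 0, 0, 0, 1, 0, 0, 0, 0, 0, 0, 1])

```text
t: 4.5
tcp_pos: [0.5405, 0.1047, 0.2143]
ee_rot: [0.556, 3.092, -0.0]
contact_force: [1.2, -0.8, -0.0]
grip_width: 0.0007
```

```bash
python3 -c "
from h import *
rep(save='3')"
```

```text
t 4.5 tcp [0.5405 0.1047 0.2143] loc mm [-55.8  31.3] yaw err -0.002 tool z [ 0. -0. -1.] F [ 1.2 -0.8 -0. ] w 0.0007
scene 201 knob [0.5748 0.0936 0.2167] loc [-19.8  32.8]
top no knob 0
wrist 61 knob [0.5686 0.0851 0.2178] loc [-22.6  22.7]
```

Request:
send_rows(plan=[0, 0, 0, 0, 0, 0, 1, 0, 0, 0, 0, 0, 0, 1, 0, 0, 0, 0, 0, 0, 1, 0, 0, 0, 0, 0, 0, 1])

```text
t: 5.15
tcp_pos: [0.5404, 0.1048, 0.2145]
ee_rot: [0.556, 3.092, -0.0]
contact_force: [-0.0, 0.3, 0.6]
grip_width: 0.0005
```

```bash
python3 -c "
from h import *
rep(save='4')"
```

```text
t 5.15 tcp [0.5404 0.1048 0.2145] loc mm [-55.9  31.4] yaw err -0.0018 tool z [ 0. -0. -1.] F [-0.   0.3  0.6] w 0.0005
scene 198 knob [0.5751 0.0936 0.2164] loc [-19.5  32.9]
top no knob 0
wrist 55 knob [0.5741 0.0992 0.2181] loc [-22.4  37.8]
```

Request:
send_rows(plan=[0, 0, 0, -0.002, 0, 0, 1, 0, 0, 0, -0.002, 0, 0, 1, 0, 0, 0, -0.002, 0, 0, 1, 0, 0, 0, 0, 0, 0, 1, 0, 0, 0, 0, 0, 0, 1])

```text
t: 5.92
tcp_pos: [0.546, 0.1027, 0.2144]
ee_rot: [-0.556, -3.092, 0.0]
contact_force: [0.0, 0.1, -1.0]
grip_width: 0.0007
```

```bash
python3 -c "
from h import *
rep(save='5')
a=cv2.imread('pics/scene_5.png')[180:310,230:370]; b=cv2.imread('pics/wrist_5.png')
a=cv2.resize(a,(452,420),interpolation=cv2.INTER_CUBIC)
cv2.imwrite('pics/v5.png',cv2.resize(np.hstack([a,b]),(800,332)))"
```

```text
t 5.92 tcp [0.546  0.1027 0.2144] loc mm [-50.   31.3] yaw err -0.0019 tool z [-0.  0. -1.] F [ 0.   0.1 -1. ] w 0.0007
scene 197 knob [0.5951 0.0862 0.2178] loc [ 1.8 32.8]
top no knob 0
wrist no knob 11
```

View pics/v5.png

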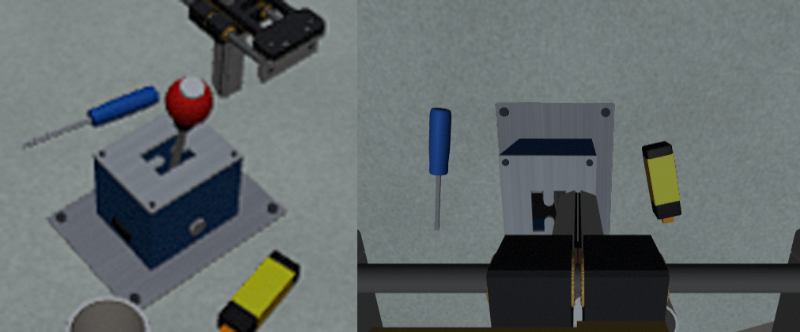

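Scene crop: the knob stands upright in the left half of the cross slot (neutral), with the fingertips behind it. Next I go round to its left side.

Request:
send_rows(plan=[0, 0, 0, 0.015, 0, 0, 1, 0, 0, 0, 0, 0.027, 0, 1, 0, 0, 0, 0, 0.027, 0, 1, 0, 0, 0, -0.022, 0, 0, 1, 0, 0, 0, -0.022, 0, 0, 1, 0, 0, 0, -0.022, 0, 0, 1, 0, 0, 0, 0, 0, 0, 1, 0, 0, 0, 0, -0.008, 0, 1, 0, 0, 0, 0, -0.004, 0, 1, 0, 0, 0, 0, -0.004, 0, 1, 0, 0, 0, 0, -0.004, 0, 1, 0, 0, 0, 0, 0, 0, 1])

```text
t: 7.58
tcp_pos: [0.6057, 0.1168, 0.2149]
ee_rot: [0.556, 3.091, 0.001]
contact_force: [0.2, 0.2, -0.2]
grip_width: 0.0001
```

```bash
python3 -c "
from h import *
rep(save='6')"
```

```text
t 7.58 tcp [0.6057 0.1168 0.2149] loc mm [ 1.2 65.2] yaw err -0.002 tool z [ 0.001  0.    -1.   ] F [ 0.2  0.2 -0.2] w 0.0001
scene 143 knob [0.5939 0.0829 0.2182] loc [ 1.8 29.4]
top no knob 0
wrist 4494 knob [0.5917 0.0825 0.2184] loc [-0.1 28.2]
```

Request:
send_rows(plan=[0, 0, 0, 0, -0.004, 0, 1, 0, 0, 0, 0, -0.004, 0, 1, 0, 0, 0, 0, -0.004, 0, 1, 0, 0, 0, 0, -0.004, 0, 1, 0, 0, 0, 0, -0.004, 0, 1, 0, 0, 0, 0, 0, 0, 1])

```text
t: 8.48
tcp_pos: [0.5984, 0.0975, 0.2143]
ee_rot: [-0.557, -3.091, 0.001]
contact_force: [-0.2, -0.5, -0.3]
grip_width: 0.0006
```

```bash
python3 -c "
from h import *
rep(save='7')"
```

```text
t 8.47 tcp [0.5984 0.0975 0.2143] loc mm [ 1.  44.6] yaw err -0.0023 tool z [-0.001 -0.001 -1.   ] F [-0.2 -0.5 -0.3] w 0.0006
scene 143 knob [0.5867 0.0633 0.2209] loc [1.9 8.4]
top no knob 0
wrist 4512 knob [0.5844 0.063  0.2204] loc [-0.1  7.4]
```

Moving freely with almost no force. Continuing.

Request:
send_rows(plan=[0, 0, 0, 0, -0.004, 0, 1, 0, 0, 0, 0, -0.004, 0, 1, 0, 0, 0, 0, -0.004, 0, 1, 0, 0, 0, 0, -0.004, 0, 1, 0, 0, 0, 0, -0.004, 0, 1, 0, 0, 0, 0, -0.004, 0, 1, 0, 0, 0, 0, -0.004, 0, 1, 0, 0, 0, 0, -0.004, 0, 1, 0, 0, 0, 0, -0.003, 0, 1, 0, 0, 0, 0, 0, 0, 1])

```text
t: 9.88
tcp_pos: [0.5863, 0.0649, 0.2143]
ee_rot: [-0.557, -3.092, 0.0]
contact_force: [0.2, 0.0, 0.2]
grip_width: 0.0007
```

```bash
python3 -c "
from h import *
rep(save='8')"
```

```text
t 9.88 tcp [0.5863 0.0649 0.2143] loc mm [1.  9.9] yaw err -0.0022 tool z [-0. -0. -1.] F [0.2 0.  0.2] w 0.0007
scene 138 knob [0.5745 0.0308 0.219 ] loc [  1.7 -26.3]
top no knob 0
wrist 4455 knob [0.5721 0.0304 0.2187] loc [ -0.4 -27.5]
```

Request:
send_rows(plan=[0, 0, 0, 0, -0.002, 0, 1, 0, 0, 0, 0, -0.002, 0, 1, 0, 0, 0, 0, 0, 0, 1])

```text
t: 10.4
tcp_pos: [0.585, 0.0614, 0.2144]
ee_rot: [-0.556, -3.092, 0.0]
contact_force: [0.1, 0.9, -0.4]
grip_width: 0.0006
```

```bash
python3 -c "
from h import *
rep(save='9')"
```

```text
t 10.4 tcp [0.585  0.0614 0.2144] loc mm [1.  6.1] yaw err -0.0019 tool z [-0. -0. -1.] F [ 0.1  0.9 -0.4] w 0.0006
scene 134 knob [0.5733 0.0277 0.2183] loc [  1.7 -29.5]
top no knob 1
wrist 4411 knob [0.5709 0.027  0.2182] loc [ -0.3 -31. ]
```

Request:
send_rows(plan=[0, 0, 0, 0, 0.02, 0, 1, 0, 0, 0, 0.022, 0, 0, 1, 0, 0, 0, 0.022, 0, 0, 1, 0, 0, 0, 0.022, 0, 0, 1, 0, 0, 0, 0, 0, 0, 1, 0, 0, 0, 0, -0.0285, 0, 1, 0, 0, 0, 0, -0.0285, 0, 1, 0, 0, 0, 0, 0, 0, 1, 0, 0, 0, -0.01, 0, 0, 1, 0, 0, 0, -0.01, 0, 0, 1, 0, 0, 0, -0.005, 0, 0, 1, 0, 0, 0, -0.003, 0, 0, 1, 0, 0, 0, -0.003, 0, 0, 1, 0, 0, 0, 0, 0, 0, 1])

```text
t: 12.3
tcp_pos: [0.5395, 0.0391, 0.2144]
ee_rot: [-0.556, -3.092, 0.0]
contact_force: [0.3, 0.2, -0.0]
grip_width: 0.0007
```

```bash
python3 -c "
from h import *
rep(save='10')"
```

```text
t 12.3 tcp [0.5395 0.0391 0.2144] loc mm [-34.  -30.6] yaw err -0.0017 tool z [-0. -0. -1.] F [ 0.3  0.2 -0. ] w 0.0007
scene 215 knob [0.5735 0.0273 0.2178] loc [  1.9 -29.9]
top no knob 0
wrist 53 knob [0.5637 0.0544 0.2315] loc [-16.6  -7.8]
```

Lined up behind the knob, not yet in contact. Pushing forward gently.

Request:
send_rows(plan=[0, 0, 0, -0.003, 0, 0, 1, 0, 0, 0, -0.003, 0, 0, 1, 0, 0, 0, -0.003, 0, 0, 1, 0, 0, 0, -0.003, 0, 0, 1, 0, 0, 0, -0.003, 0, 0, 1, 0, 0, 0, -0.003, 0, 0, 1, 0, 0, 0, 0, 0, 0, 1])

```text
t: 13.32
tcp_pos: [0.5568, 0.0327, 0.2144]
ee_rot: [0.556, 3.091, 0.0]
contact_force: [-1.9, 0.2, 0.6]
grip_width: 0.0004
```

```bash
python3 -c "
from h import *
rep(save='11')"
```

```text
t 13.32 tcp [0.5568 0.0327 0.2144] loc mm [-15.5 -30.6] yaw err -0.0019 tool z [ 0.001  0.    -1.   ] F [-1.9  0.2  0.6] w 0.0004
scene 211 knob [0.5891 0.0211 0.2175] loc [ 18.8 -30.3]
top no knob 0
wrist 63 knob [0.5825 0.0466 0.2284] loc [ 3.7 -8.7]
```

Request:
send_rows(plan=[0, 0, 0, -0.003, 0, 0, 1, 0, 0, 0, -0.003, 0, 0, 1, 0, 0, 0, -0.003, 0, 0, 1, 0, 0, 0, -0.003, 0, 0, 1, 0, 0, 0, -0.002, 0, 0, 1, 0, 0, 0, 0, 0, 0, 1, 0, 0, 0, 0, 0, 0, 1])

```text
t: 14.35
tcp_pos: [0.5694, 0.0279, 0.2144]
ee_rot: [-0.556, -3.092, 0.0]
contact_force: [0.7, 0.7, -0.3]
grip_width: 0.0009
```

```bash
python3 -c "
from h import *
rep(save='12')"
```

```text
t 14.35 tcp [0.5694 0.0279 0.2144] loc mm [ -2.1 -30.7] yaw err -0.0018 tool z [-0.  0. -1.] F [ 0.7  0.7 -0.3] w 0.0009
scene 206 knob [0.6162 0.0108 0.2115] loc [ 47.7 -30.6]
top no knob 0
wrist 33 knob [ 0.587  -0.0047  0.2212] loc [ 25.7 -55.2]
```

The lever has clicked forward to 47.7 mm. I'll follow up and feel gently whether it is fully home.

Request:
send_rows(plan=[0, 0, 0, -0.004, 0, 0, 1, 0, 0, 0, -0.004, 0, 0, 1, 0, 0, 0, -0.003, 0, 0, 1, 0, 0, 0, -0.002, 0, 0, 1, 0, 0, 0, -0.002, 0, 0, 1, 0, 0, 0, 0, 0, 0, 1])

```text
t: 15.25
tcp_pos: [0.5834, 0.0227, 0.2143]
ee_rot: [-0.556, -3.091, -0.0]
contact_force: [-0.6, 0.4, 0.8]
grip_width: 0.0005
```

```bash
python3 -c "
from h import *
rep(save='13')"
```

```text
t 15.25 tcp [0.5834 0.0227 0.2143] loc mm [ 12.8 -30.7] yaw err -0.0018 tool z [-0.001  0.    -1.   ] F [-0.6  0.4  0.8] w 0.0005
scene 206 knob [0.6165 0.0107 0.2117] loc [ 48.  -30.6]
top no knob 0
wrist 68 knob [ 0.5956 -0.0062  0.2228] loc [ 34.4 -53.6]
```

Request:
send_rows(plan=[0, 0, 0, -0.001, 0, 0, 1, 0, 0, 0, -0.001, 0, 0, 1, 0, 0, 0, 0, 0, 0, 1])

```text
t: 15.78
tcp_pos: [0.5845, 0.0223, 0.2142]
ee_rot: [-0.555, -3.09, -0.0]
contact_force: [-3.6, 1.6, 0.6]
grip_width: 0.0002
```

```bash
python3 -c "
from h import *
rep(('scene',))"
```

```text
t 15.78 tcp [0.5845 0.0223 0.2142] loc mm [ 14.  -30.7] yaw err -0.0017 tool z [-0.002  0.001 -1.   ] F [-3.6  1.6  0.6] w 0.0002
scene 204 knob [0.6174 0.0107 0.2114] loc [ 48.9 -30.3]
```

A 4 N push moved it under 1 mm, so the lever is against its stop. Retreating straight back, then up.

Request:
send_rows(plan=[0, 0, 0, 0.004, 0, 0, 1, 0, 0, 0, 0.02, 0, 0, 1, 0, 0, 0, 0.04, 0, 0, 1, 0, 0, 0, 0.04, 0, 0, 1, 0, 0, 0, 0.02, 0, -0.03, 1, 0, 0, 0, 0, 0, -0.04, 1, 0, 0, 0, 0, 0, 0, 1, 0, 0, 0, 0, 0, 0, 1, 0, 0, 0, 0, 0, 0, 1, 0, 0, 0, 0, 0, 0, 1])

```text
t: 17.08
tcp_pos: [0.4686, 0.0651, 0.2831]
ee_rot: [-0.556, -3.09, 0.001]
contact_force: [-0.6, -0.2, 0.6]
grip_width: 0.0001
```

```bash
python3 -c "
from h import *
rep(save='14')
cv2.imwrite('pics/v14.png',np.hstack([cv2.resize(cv2.imread('pics/scene_14.png')[150:350,180:380],(400,400)),cv2.resize(cv2.imread('pics/top_14.png')[120:320,150:350],(400,400))]))"
```

```text
t 17.07 tcp [0.4686 0.0651 0.2831] loc mm [-109.5  -30.8] yaw err -0.002 tool z [-0.002  0.    -1.   ] F [-0.6 -0.2  0.6] w 0.0001
scene 203 knob [0.6159 0.0109 0.2118] loc [ 47.4 -30.6]
top 54 knob [0.6149 0.0109 0.2117] loc [ 46.5 -30.9]
wrist 296 knob [0.6136 0.0111 0.2117] loc [ 45.2 -31.2]
```

View pics/v14.png

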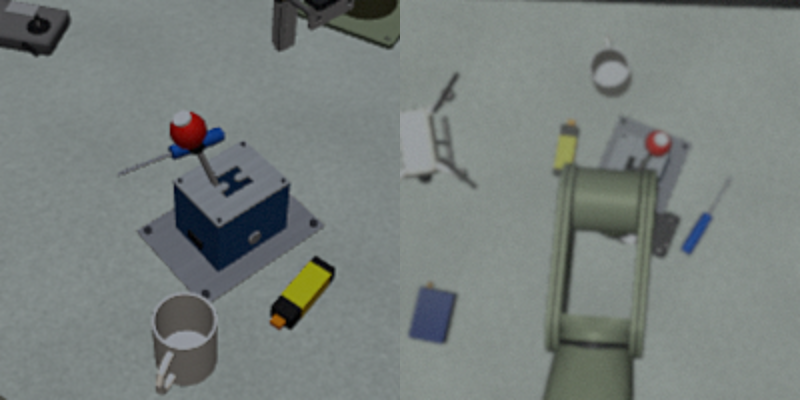

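The lever stands forward right in third (knob at scene crop (188,130), top crop (658,143)). The hand is well clear, and the battery, screwdriver and mug are where they were.

```bash
python3 -c "
from rig import robot
robot.sign_off()"
```

```text
the job is handed in; nothing more can be done
```

The lever is in third and the job is handed in. I pushed it with closed fingertips: forward out of second into neutral, right across the gate, then forward into third. It did not enter first or fourth. The highest force I read was about 4 N, at the end stop, and it all took about 17 s.

**Last checks:** After the hand backed off about 12 cm and rose 7 cm, the three cameras put the knob 45–47 mm forward and 31 mm right of centre, at height 0.212 m. The stated third position is about 48 mm forward and 31 mm right. The battery, screwdriver, mug and other objects visible in the last view had not moved.

**Disagreements:**
- The cameras differ by about 2 mm along the fore-and-aft direction.
- With the fingers pressing at the stop the knob read 48.9 mm, and it settled back 1.5 mm when released. That is within the stated play.
- Leaving second, the lever paused at about -20 mm and needed a further 6 mm of finger travel before it clicked into neutral.

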